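# Straighten the spice jars with a straightedge and push the row home past the keeper flap

## Task

Put the five spice jars away in the low spice box: take the wooden straightedge pusher by its grip, bring its edge up behind the ragged row so that all five jars stand in one straight line against it, and push the row in through the sprung flap, which the jars open themselves, until you feel it stop firmly but gently against the hidden rail inside and the flap has dropped shut behind the jars. Then draw the pusher out and leave it standing on the worktop clear of the box; keep the gripper itself off the jars, tip none of them, never ram the glass, and leave the other things where they are.

Things in the scene. Friction and masses are not known exactly. Their poses are not given: they have to be found in the camera images.
- spice_box: Low wooden box, fixed on the worktop, open in front (to the robot), no floor. 300 mm wide, 138 mm deep, roof top at 128 mm; opening 280 mm wide between 10 mm cheeks. Origin: worktop level, middle of the opening, under the flap's hinge pin; x into the box (front edges at -3 mm, inside of back at 127 mm), y along the opening, z up.
- rail_zone (a point): Point on the box's centre line, 92 mm behind its origin. Hidden behind the flap, the cork-faced rail that stops the jars runs full width, parallel to the opening, 9 to 54 mm high; its face was set anywhere from 82 to 102 mm behind the box's origin and must be felt: sliding the row takes 3 to 8 N; at the rail press about 7 N more, slowly, no jar over 15 N.
- flap (a joint): Sprung wooden leaf across the opening, 274 mm wide, 5 mm thick, pin 113 mm and lower edge 75 mm above the worktop. Radians: 0 hanging shut, swings only inwards, to 1.35; its light spring shuts it. Jars pushed in lift it over their lids (about 1.2) and it drops once every jar's front is over 37 mm behind the pin. Things under 75 mm high pass beneath it.
- pusher: Loose wooden straightedge, 0.26 to 0.42 kg, standing on the worktop: upright edge 250 mm long, 60 mm high, 10 mm thick; behind it a flat sole, 120 mm wide, to 117 mm behind the face, keeps it upright and carries the grip. Origin: worktop level, under the middle of the pushing face; x is the pushing direction (out of the face), y along the edge, z up.
- pusher_grip (a point): Where to hold the pusher: on the axis of its upright grip post, 36 mm (along x) by 24 mm (along y), top at 122 mm; this point is 96 mm behind the pushing face and 95 mm high. Take it from above, fingers closing along the pusher's y; held here the fingers stay in front of the box and the hand above its roof while the edge goes in under the flap.
- jar_a: Square glass spice jar, first from the left (+y) in the row: 42 x 42 mm, 93 mm high, white round lid to 100 mm; 0.1 to 0.19 kg, easily tipped. Origin: centre of its underside, z up, sides along x and y (true to 3 degrees). All five are alike; they start about 51 mm apart, centres 40 to 70 mm in front of the box's origin, turned up to 10 degrees from square.
- jar_b: Square glass spice jar, second from the left (+y) in the row: 42 x 42 mm, 93 mm high, white round lid to 100 mm; 0.1 to 0.19 kg, easily tipped. Origin: centre of its underside, z up, sides along x and y (true to 3 degrees). All five are alike; they start about 51 mm apart, centres 40 to 70 mm in front of the box's origin, turned up to 10 degrees from square.
- jar_c: Square glass spice jar, third (the middle one) from the left (+y) in the row: 42 x 42 mm, 93 mm high, white round lid to 100 mm; 0.1 to 0.19 kg, easily tipped. Origin: centre of its underside, z up, sides along x and y (true to 3 degrees). All five are alike; they start about 51 mm apart, centres 40 to 70 mm in front of the box's origin, turned up to 10 degrees from square.
- jar_d: Square glass spice jar, fourth from the left (+y) in the row: 42 x 42 mm, 93 mm high, white round lid to 100 mm; 0.1 to 0.19 kg, easily tipped. Origin: centre of its underside, z up, sides along x and y (true to 3 degrees). All five are alike; they start about 51 mm apart, centres 40 to 70 mm in front of the box's origin, turned up to 10 degrees from square.
- jar_e: Square glass spice jar, fifth from the left (+y) in the row: 42 x 42 mm, 93 mm high, white round lid to 100 mm; 0.1 to 0.19 kg, easily tipped. Origin: centre of its underside, z up, sides along x and y (true to 3 degrees). All five are alike; they start about 51 mm apart, centres 40 to 70 mm in front of the box's origin, turned up to 10 degrees from square.
- salt: Glass salt shaker, 44 mm across, 90 mm high; a bystander, to be left where it is. Origin: centre of its underside.
- tin: Food tin, 75 mm across, 58 mm high; a bystander, to be left where it is. Origin: centre of its underside.
- garlic: Garlic bulb, about 60 mm across, 58 mm high; a bystander, to be left where it is. Origin: centre of its underside.
- honey_jar: Glass jar with a black lid, 65 mm across, 86 mm high; a bystander, to be left where it is. Origin: centre of its underside.
- candle: Small tealight, 38 mm across, 15 mm high; a bystander, to be left where it is. Origin: centre of its underside.
- timer: White kitchen timer, 67 mm across, 52 mm high; a bystander, to be left where it is. Origin: centre of its underside.
Things that resemble listed ones, but are neither listed nor needed, are in the scene too. What is shaped like the jar_d but turquoise is not meant.

How it is judged:
By the outcome, as a careful person would: the job done as asked, in the order asked, and still so for the second after the job is handed in, with the robot touching nothing.
It also fails if it takes over 64 s, if anything falls off the work surface, if the arm or the gripper's body presses on something with over 40 N, if the wrist force passes 120 N, or if a joint passes its speed limit or range.

## Robot

A 6-joint arm with a two-finger parallel gripper is mounted at the origin on a cart in front of the work surface, level with it; the furniture and walls round the work are solid. World frame = base frame: x ahead of the robot, y to its left, z up, the work surface at z = 0. Lengths are in m, angles in degrees, forces in N, time in s.
With the tool pointing down it reaches from about 0.375 to 0.9 m from the base axis. Payload 3.1 kg.
Tool frame: the origin (TCP) lies on the centre line of the jaws, within the pads' length; the fingertips stand 17 mm ahead of it and the grasp point (between the pads) lies 2 mm behind it; z points along the fingers, y is the line along which they close (so a half turn about z gives the same grasp; the last joint's range is limited). The gripper opens to 87 mm and grips with 3 to 60 N. Pads are 19 mm wide; open, the fingers measure 117 mm over their backs; the gripper's body (75 mm by 190 mm) begins 51 mm behind the grasp point.
Start: joints at [-83.91, 30.224, 82.088, -0, 67.689, -10.227], TCP at [0.176, -0.6, 0.24] pointing down, gripper open.
Joint ranges: [-176.69, 176.69], [-43.24, 126.21], [12.49, 139.97], [-82, 262], [0, 151.66], [-163.58, 163.58]. Speed limits (degrees/s): [159.86, 159.86, 180, 180, 180, 180].

## Interface

Orientations are given as a 3x3 rotation matrix whose columns are the frame's x, y, z axes.
In Python, from rig import bot, imaging, finder gives the robot as it stands. The module is installed in compiled form; this text tells all that it offers.
- The arm moves only by the tool play_rows, never from a script. Its argument "motion" is a list that holds one entry, the list of rows, each a list of 6 numbers: the shift along the tool's x, y, z in normalised numbers (1 is 0.5 m), then the turn, a rotation vector about the tool's x, y, z in fractions of the full range, 1 being 360 degrees. In form: [[[dx, dy, dz, wx, wy, wz], ...]]. A call has 1 to 8 rows; each row is the pose to reach, as a shift and turn from the pose commanded when the call began, along the tool's axes at that moment; what a row does not reach only later rows make up. A row lasts 1/12 s, in which the tool goes at most 41.7 mm and 7.16 degrees, less where a joint would pass 70% of its speed; a pose out of reach is approached as far as the arm can. A shift or turn number past 1, either way, is cut back to 1. A call with a gripper value outside its range is refused whole. "fingers" is the finger opening in m, from 0 to 0.087, set as the call begins (left out, the last holds). The fingers move at their own pace and stop on an object; the grip force is fixed at half the most. Time passes only in rows, so rows that repeat a pose let the fingers close. It gives the time, the measured TCP pose, the force, the opening and the grip force at its end, in the units of the state.
- bot.read_state(): the state, without advancing time (a new reading comes with each control period).
- imaging.capture(name): name is "scene" or "side" or "wrist"; returns a dict with "frame" (420x560x3 uint8, red, green, blue), "camera_matrix" (3x3 intrinsics, pixels), "k1" (the pictures are not rectified: a ray, as slopes to the right and down, at radius r is drawn at 1 + k1 r^2 times it, then the intrinsics apply), "R" (3x3) and "t" (3): a world point X has camera coordinates R X + t. Camera axes: x right, y down, z forward; pixel columns grow to the right and rows downward; lengths in m; the calibration is good to about 2 mm. A picture is of the moment at which its call begins. There is no depth.
- bot.hand_in(): hands the job in; it is judged then, once.
Trained networks look in the newest picture that a camera, given by its name, has taken for a name from the list of things; names that differ only in an ending like _2 or _b are one class to them, and where a whole thing is asked for, a point or a joint stands for the part that bears it (a point fixed in the world has none). Each returns a list of dicts, best first, with "confidence" (0 to 1); they miss things now and then, are a little off and sometimes report something else, mostly with a low value. They report only what shows in the picture. A call takes as long as a camera call. They do not tell look-alikes from the thing itself.
- finder.recognise(camera, name): "at" ([x, y, z] in m, in world coordinates, good to about 4 mm: the middle of the surface that is visible of it).
- finder.outline_of(camera, name): "pixels" (420x560 bool, what is visible of it).
The state is a dict: "time_s": time; "joint_positions": joint angles; "qvel": joint speeds; "tau": joint torques, N m; "position": TCP position; "tcp_rot": TCP orientation; "force": force on the tool from outside, world axes, zero at the start; "moment": the same for the moment, N m; "opening": opening from 0.0 (shut) to 1.0 (fully open); "grasp_force": force on a finger pad.
Only numpy, scipy, OpenCV 4.12 (cv2) and the standard library are available. Lean on these libraries where they do the work, as an engineer would, in place of code of your own. Each camera call takes 0.05 s, during which the arm holds its last target. There are 200 camera calls.

## Working session

There is one attempt and no reset: what is moved stays moved. The work goes in short steps, Python scripts to look and compute and a tool call to move; the robot and the scene stay as the last step left them, time stands still between calls to the robot, and variables do not carry over. Pictures are saved under pics/ and viewed, at most 10 in all, crops included, and the job is handed in when it is done.

Besides the shell and the picture viewer there is one more tool, called after ">>>" by a JSON object that holds its "fn" and its "kwargs", one argument or row to a line. play_rows: Moves the arm, as the interface text tells. Its arguments: {"type":"object","properties":{"motion":{"type":"array"},"fingers":{"type":"number"}},"required":["motion"]}

```bash
mkdir -p pics
cat > h.py <<'E'
import numpy as np, cv2
from rig import bot, imaging, finder
def cap(n,save=None):
    c=imaging.capture(n)
    if save: cv2.imwrite('pics/'+save,c['frame'][:,:,::-1])
    return c
def ray(c,px):
    K=np.array(c['camera_matrix']);R=np.array(c['R']);t=np.array(c['t']);k=c['k1']
    d=np.array([(px[0]-K[0,2])/K[0,0],(px[1]-K[1,2])/K[1,1]]);s=d.copy()
    for _ in range(30): s=d/(1+k*(s@s))
    v=R.T@np.array([s[0],s[1],1]);return -R.T@t,v/np.linalg.norm(v)
def proj(c,X):
    K=np.array(c['camera_matrix']);p=np.array(c['R'])@np.array(X)+np.array(c['t']);s=p[:2]/p[2]
    s=s*(1+c['k1']*(s@s));return np.array([K[0,0]*s[0]+K[0,2],K[1,1]*s[1]+K[1,2]])
def onz(c,px,z):
    o,v=ray(c,px);return o+v*(z-o[2])/v[2]
def tri(rs):
    A=np.zeros((3,3));b=np.zeros(3)
    for o,v in rs:
        P=np.eye(3)-np.outer(v,v);A+=P;b+=P@o
    return np.linalg.solve(A,b)
E
python3 - <<'E'
from h import *
a=cap('scene');b=cap('side')
cv2.imwrite('pics/s1.png',a['frame'][:,:,::-1]);cv2.imwrite('pics/d1.png',b['frame'][:,:,::-1])
np.set_printoptions(precision=3,suppress=True)
for n in ['scene','side']:
    for o in ['spice_box','flap','pusher','pusher_grip','jar_a','salt','tin','garlic','honey_jar','candle','timer']:
        print(n,o,[(np.round(d['at'],3).tolist(),round(d['confidence'],2)) for d in finder.recognise(n,o)][:9])
s=bot.read_state();print(s['time_s'],s['position'],s['tcp_rot'],s['force'])
E
```

```text
scene spice_box [([0.678, -0.018, 0.128], 0.62)]
scene flap [([0.639, -0.025, 0.102], 0.75)]
scene pusher [([0.406, -0.37, 0.013], 0.7)]
scene pusher_grip [([0.41, -0.371, 0.015], 0.69)]
scene jar_a [([0.568, 0.031, 0.068], 0.79), ([0.562, -0.114, 0.07], 0.72), ([0.553, -0.066, 0.072], 0.68), ([0.555, -0.014, 0.073], 0.67), ([0.59, 0.085, 0.071], 0.63), ([0.418, 0.143, 0.07], 0.57)]
scene salt []
scene tin [([0.385, 0.292, 0.054], 0.91), ([0.589, 0.086, 0.069], 0.35), ([0.57, 0.029, 0.068], 0.33)]
scene garlic [([0.512, 0.344, 0.037], 0.76)]
scene honey_jar []
scene candle []
scene timer [([0.553, -0.013, 0.075], 0.69)]
side spice_box [([0.626, -0.149, 0.11], 0.76)]
side flap [([0.627, -0.125, 0.097], 0.79), ([0.516, 0.337, 0.03], 0.67)]
side pusher [([0.425, -0.352, 0.025], 0.73)]
side pusher_grip [([0.423, -0.349, 0.027], 0.93), ([0.616, -0.396, 0.057], 0.41)]
side jar_a [([0.414, 0.143, 0.056], 0.96), ([0.559, -0.126, 0.067], 0.88), ([0.491, -0.186, 0.057], 0.67)]
side salt [([0.613, -0.286, 0.049], 0.97)]
side tin [([0.372, 0.283, 0.047], 0.7), ([0.617, -0.394, 0.057], 0.16)]
side garlic [([0.513, 0.335, 0.031], 0.57)]
side honey_jar [([0.615, -0.397, 0.059], 0.74)]
side candle [([0.435, -0.2, 0.008], 0.53)]
side timer [([0.587, -0.492, 0.029], 0.87)]
1.2 [ 0.176 -0.6    0.24 ] [[ 0.96   0.281  0.   ]
 [ 0.281 -0.96  -0.   ]
 [ 0.     0.    -1.   ]] [-0.191  0.22  -0.049]
```

View pics/s1.png

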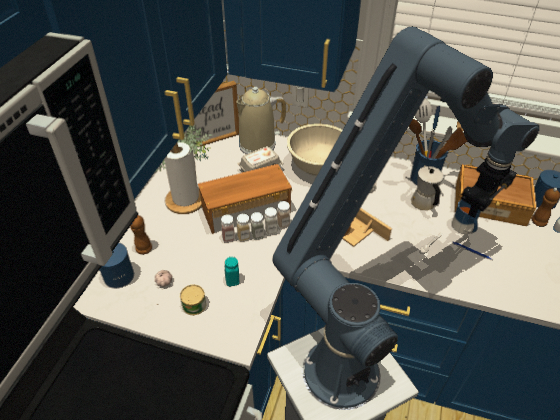

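View pics/d1.png

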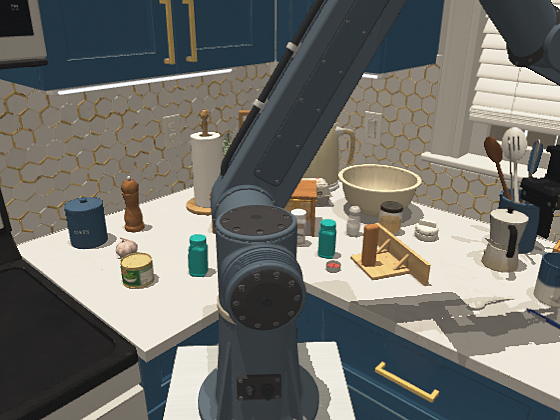

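Scene picture: the row of five white-lidded jars stands at about (228–285, 215–235) in front of the wooden box at (245,195). The pusher is at (365,228). Side picture: the pusher's post is at (370,245). The turquoise look-alikes are at side (198,255) and (327,238), and the candle is at (333,266). Next I'll look with the wrist camera.

```bash
cat >> h.py <<'E'
from scipy.spatial.transform import Rotation as Ro
np.set_printoptions(precision=4,suppress=True)
def go(p,yaw):
    s=bot.read_state();R=np.array(s['tcp_rot'])
    T=Ro.from_euler('z',yaw,degrees=True).as_matrix()@np.diag([1,-1,-1.])
    d=R.T@(np.array(p)-s['position']);w=Ro.from_matrix(R.T@T).as_rotvec(degrees=True)
    print('go',d.round(4),w.round(2),'rows',max(np.linalg.norm(d)/.0417,np.linalg.norm(w)/7.16).round(1))
E
python3 -c "
from h import *
go([.43,-.33,.36],16.3)
c=cap('wrist');s=bot.read_state();R=np.array(s['tcp_rot']);cc=-np.array(c['R']).T@c['t'];print('cam in tool',R.T@(cc-s['position']),np.array(c['R'])@R, c['camera_matrix'])"
```

```text
go [ 0.3199 -0.1875 -0.1205] [ 0.   -0.    0.02] rows 9.3
cam in tool [ 0.0758  0.0009 -0.1446] [[-0.0001  1.     -0.0004]
 [-0.9615 -0.0002 -0.2749]
 [-0.2749  0.0004  0.9615]] [[366.6328   0.     280.5431]
 [  0.     366.6328 201.9385]
 [  0.       0.       1.    ]]
```

Units first: shifts go in shares of 0.5 m and turns go in shares of 360 degrees. So 0.27 m / 0.5 = 0.54, 0.24 m / 0.5 = 0.48.

>>> {"fn": "play_rows", "kwargs": {
  "motion": [
    [[0.06,-0.036,-0.05,0,0,0],[0.13,-0.076,-0.08,0,0,0],[0.2,-0.116,-0.1,0,0,0],[0.27,-0.16,-0.12,0,0,0],[0.34,-0.2,-0.14,0,0,0],[0.41,-0.24,-0.16,0,0,0],[0.48,-0.28,-0.2,0,0,0],[0.54,-0.32,-0.24,0,0,0]]
  ]
}}

```text
time_s: 1.92
position: [0.3874, -0.3722, 0.3568]
tcp_rot: [[0.96, 0.281, -0.001], [0.281, -0.96, 0.002], [-0.0, -0.002, -1.0]]
force: [0.2, 0.3, 0.2]
opening: 0.998
grasp_force: 0.0
```

Converted, 0.05 m / 0.5 = 0.1, -0.028 m / 0.5 = -0.056.

>>> {"fn": "play_rows", "kwargs": {
  "motion": [
    [[0.05,-0.028,0,0,0,0],[0.1,-0.056,0,0,0,0],[0.1,-0.056,0,0,0,0]]
  ]
}}

```text
time_s: 2.17
position: [0.4295, -0.3295, 0.3575]
tcp_rot: [[0.958, 0.286, 0.003], [0.286, -0.958, 0.001], [0.003, -0.0, -1.0]]
force: [0.3, -0.2, 0.2]
opening: 1.0
grasp_force: 0.0
```

```bash
python3 -c "
from h import *
s=bot.read_state();print(s['time_s'],s['position'],s['force'])
c=cap('wrist','w1.png')
for o in ['pusher','pusher_grip','candle','jar_a']: print(o,[(np.round(d['at'],3).tolist(),round(d['confidence'],2)) for d in finder.recognise('wrist',o)][:9])
go([.50,-.03,.36],16.3)
"
```

```text
2.1667 [ 0.4295 -0.3295  0.3575] [ 0.3222 -0.2197  0.2289]
pusher [([0.452, -0.34, 0.009], 0.69)]
pusher_grip [([0.451, -0.332, 0.011], 0.56)]
candle [([0.435, -0.197, 0.01], 0.72)]
jar_a [([0.551, -0.082, 0.028], 0.81), ([0.508, -0.199, 0.103], 0.7), ([0.557, -0.139, 0.044], 0.57)]
go [ 0.1563 -0.2713 -0.0035] [-0.01  0.04 -0.06] rows 7.5
```

View pics/w1.png

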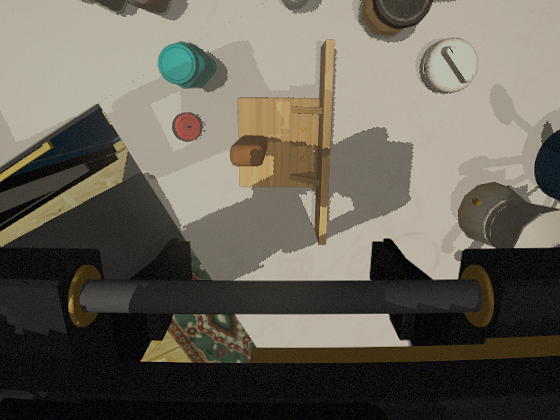

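The wrist view shows the pusher with its edge along columns 318–334, rows 40–243, facing image right (world about -73°). Its post is at about (248,150), the candle at (187,126) and a turquoise jar at (185,65). I'll take a second view that covers both the row and the pusher.

```bash
python3 -c "
from h import *
go([.45,-.12,.40],0)
"
```

```text
go [ 0.0831 -0.1989 -0.0435] [-0.    0.04 16.24] rows 5.3
```

Converted, -0.199 m / 0.5 = -0.398, -0.175 m / 0.5 = -0.35, 16.2 degrees / 360 = 0.045.

>>> {"fn": "play_rows", "kwargs": {
  "motion": [
    [[0.03,-0.07,-0.016,0,0,0.0083],[0.06,-0.14,-0.03,0,0,0.0167],[0.09,-0.21,-0.044,0,0,0.025],[0.12,-0.28,-0.06,0,0,0.0333],[0.146,-0.35,-0.076,0,0,0.0417],[0.166,-0.398,-0.086,0,0,0.045],[0.166,-0.398,-0.086,0,0,0.045],[0.166,-0.398,-0.086,0,0,0.045]]
  ]
}}

```text
time_s: 3.08
position: [0.4501, -0.1192, 0.4001]
tcp_rot: [[1.0, 0.003, 0.001], [0.003, -1.0, -0.001], [0.001, 0.001, -1.0]]
force: [-0.6, 0.1, 0.6]
opening: 1.002
grasp_force: 0.0
```

```bash
python3 -c "
from h import *
import pickle
s=bot.read_state();print(s['time_s'],s['position'],s['force'])
c=cap('wrist','w2.png');pickle.dump(c,open('w2.pkl','wb'))
for o in ['pusher','pusher_grip','jar_a','flap','spice_box']: print(o,[(np.round(d['at'],3).tolist(),round(d['confidence'],2)) for d in finder.recognise('wrist',o)][:9])
"
```

```text
3.0833 [ 0.4501 -0.1192  0.4001] [-0.5947  0.0568  0.6128]
pusher [([0.459, -0.348, 0.018], 0.92)]
pusher_grip [([0.454, -0.342, 0.022], 0.78)]
jar_a [([0.571, -0.12, 0.101], 0.86), ([0.565, -0.07, 0.098], 0.82), ([0.591, 0.024, 0.101], 0.67), ([0.601, 0.072, 0.097], 0.63), ([0.436, 0.13, 0.085], 0.57)]
flap [([0.625, -0.099, 0.098], 0.89)]
spice_box [([0.624, -0.131, 0.108], 0.86)]
```

View pics/w2.png

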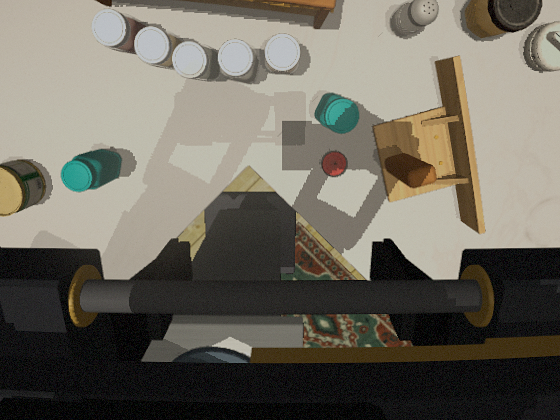

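The second view shows the jar lids at about (112,28), (153,45), (190,60), (236,57) and (283,53). The turquoise jars are at (340,113) and (80,172), and the pusher's post is at (410,172). The box front edge is at the top, near row 20. Now a close crop of the pusher in both views.

```bash
python3 -c "
import cv2,numpy as np
a=cv2.imread('pics/w1.png')[30:250,230:345];b=cv2.imread('pics/w2.png')[45:245,365:495]
o=np.zeros((600,760,3),np.uint8)
a=cv2.resize(a,None,fx=2.7,fy=2.7,interpolation=2);b=cv2.resize(b,None,fx=3,fy=3,interpolation=2)
o[:a.shape[0],:a.shape[1]]=a;o[:b.shape[0],320:320+b.shape[1]]=b
cv2.imwrite('pics/c1.png',o)"
```

```text
(no output)
```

View pics/c1.png

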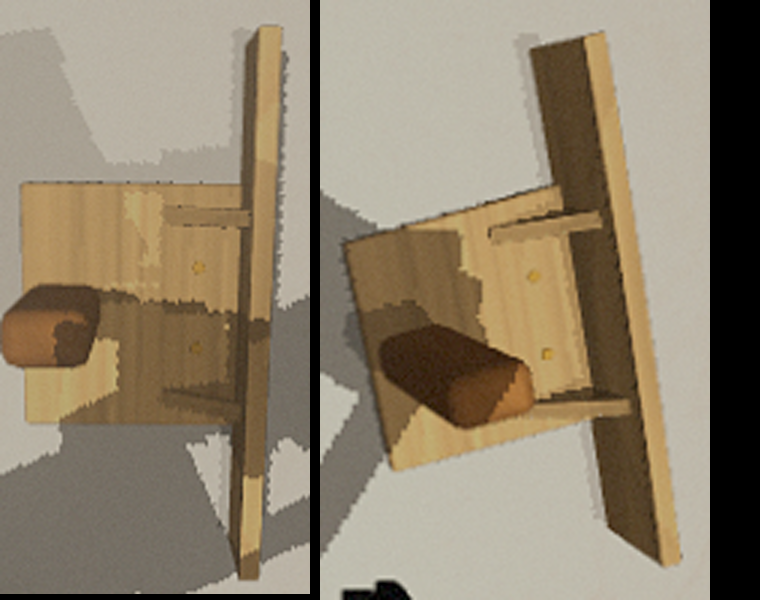

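```bash
cat > m.py <<'E'
from h import *
import pickle
from scipy.optimize import least_squares
b=pickle.load(open('w2.pkl','rb'))
# w1 camera from the mounting, taken at its state
p1=np.array([.4295,-.3295,.3575]);R1=np.array([[.958,.286,.003],[.286,-.958,.001],[.003,0,-1]])
Rt=np.array([[-.0001,1,-.0004],[-.9615,-.0002,-.2749],[-.2749,.0004,.9615]]);ct=np.array([.0758,.0009,-.1446])
U,_,V=np.linalg.svd(R1);R1=U@V
a=dict(b);a['R']=Rt@R1.T;a['t']=-a['R']@(p1+R1@ct)
P={'fb':((327,40),(453.7,58.3)),'ff':((334.4,40),(460,56)),'nb':((318.9,244),(478.3,233.7)),'nf':((325.2,244),(485.3,232.3)),'post':((246.7,155.2),(422.3,160.7))}
for k,(u,v) in P.items(): print(k,tri([ray(a,u),ray(b,v)]))
M={'ff':[0,.125,.06],'fb':[-.01,.125,.06],'nf':[0,-.125,.06],'nb':[-.01,-.125,.06],'post':[-.096,0,.122]}
# pusher +y is to left of +x: x=(.29,-.96)-> y=(.96,.29): far end (+x world) is +y
def f(q):
    Rz=Ro.from_euler('z',q[2]).as_matrix();r=[]
    for k in M:
        X=Rz@np.array(M[k])+[q[0],q[1],0]
        r+=list(proj(a,X)-P[k][0])+list(proj(b,X)-P[k][1])
    return np.array(r)
s=least_squares(f,[.46,-.4,-1.2]);print(s.x[:2],np.degrees(s.x[2]));print(f(s.x).round(1))
g=Ro.from_euler('z',s.x[2]).as_matrix()@[-.096,0,.095]+[s.x[0],s.x[1],0];print('grip',g)
# lids at z=.1 from w2
hsv=cv2.cvtColor(b['frame'],cv2.COLOR_RGB2HSV)
for u in [(112,27),(153,45),(190,60),(236,57),(283,53)]: print('lid',onz(b,u,.1))
go([g[0],g[1],.16],np.degrees(s.x[2]));go([g[0],g[1],.16],np.degrees(s.x[2])+180)
E
python3 m.py
```

```text
fb [ 0.579  -0.3405  0.0595]
ff [ 0.5818 -0.3486  0.0592]
nb [ 0.3393 -0.41    0.0539]
nf [ 0.3439 -0.4164  0.0605]
post [ 0.4457 -0.291   0.1142]
[ 0.4645 -0.3829] -74.71352976120393
[ 2.  -2.4  1.7 -3.   0.6 -2.7  0.5 -3.4 -0.6  0.2 -0.5 -0.5 -1.9  0.1
 -0.1 -0.2 -0.5 -1.9  1.1 14.4]
grip [ 0.4392 -0.2903  0.095 ]
lid [0.6069 0.0727 0.1   ]
lid [0.5861 0.0262 0.1   ]
lid [ 0.5691 -0.0158  0.1   ]
lid [ 0.572 -0.069  0.1  ]
lid [ 0.5764 -0.1229  0.1   ]
go [-0.0107  0.17    0.2392] [ 0.02  0.06 74.7 ] rows 10.4
go [-0.0107  0.17    0.2392] [  -0.06    0.02 -105.3 ] rows 14.7
```

```bash
sed -i 's/(422.3,160.7)/(422.3,175.7)/' m.py; python3 m.py | grep -v lid; python3 -c "
from h import *
import pickle
b=pickle.load(open('w2.pkl','rb'))
p=cv2.resize(b['frame'][:90,60:350,::-1],None,fx=2.7,fy=2.7,interpolation=2)
cv2.imwrite('pics/c2.png',p)
print(bot.read_state()['joint_positions'])
"
```

```text
fb [ 0.579  -0.3405  0.0595]
ff [ 0.5818 -0.3486  0.0592]
nb [ 0.3393 -0.41    0.0539]
nf [ 0.3439 -0.4164  0.0605]
post [ 0.437  -0.2912  0.1167]
[ 0.4629 -0.3831] -74.17181655673802
[ 0.6 -0.9  0.8 -1.5 -0.8 -1.1 -0.4 -1.8  0.1  1.4  0.2  0.3 -1.3  1.3
  0.6  0.7 -0.8  0.5  1.2  1.5]
grip [ 0.4367 -0.2907  0.095 ]
go [-0.0132  0.1704  0.2392] [ 0.02  0.06 74.16] rows 10.4
go [-0.0132  0.1704  0.2392] [  -0.06    0.02 -105.84] rows 14.8
[-28.7485   7.9629  90.2421  -0.0112  81.8497  61.2639]
```

View pics/c2.png

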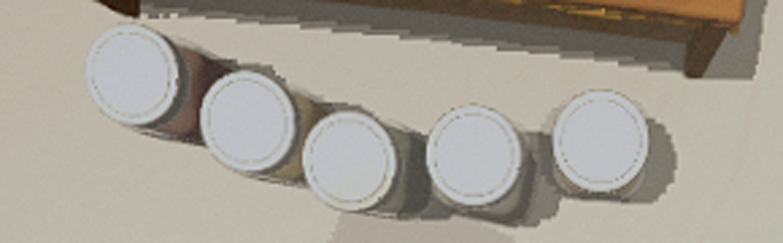

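```bash
cat > bx.py <<'E'
from h import *
import pickle
b=pickle.load(open('w2.pkl','rb'))
r=onz(b,(314.8,28.5),0);ro=onz(b,(323.7,28.5),0);l=onz(b,(111.5,5.6),0);print('R in/out',r,ro,'L in',l,np.linalg.norm(l-r),np.degrees(np.arctan2(-(l-r)[0],(l-r)[1])))
e=[onz(b,(60+x/2.7,y/2.7),.128) for x,y in ((480,0),(738,28))];print(e)
c=cap('scene')
p=cv2.resize(c['frame'][160:250,190:300,::-1],None,fx=6,fy=6,interpolation=2);cv2.imwrite('pics/c3.png',p)
pickle.dump(c,open('sc.pkl','wb'))
E
python3 bx.py
```

```text
R in/out [ 0.6203 -0.1675  0.    ] [ 0.6205 -0.1798  0.    ] L in [0.6532 0.1143 0.    ] 0.28369764259077856 -6.652133391263159
[array([ 0.6262, -0.0753,  0.128 ]), array([ 0.6165, -0.1753,  0.128 ])]
```

View pics/c3.png

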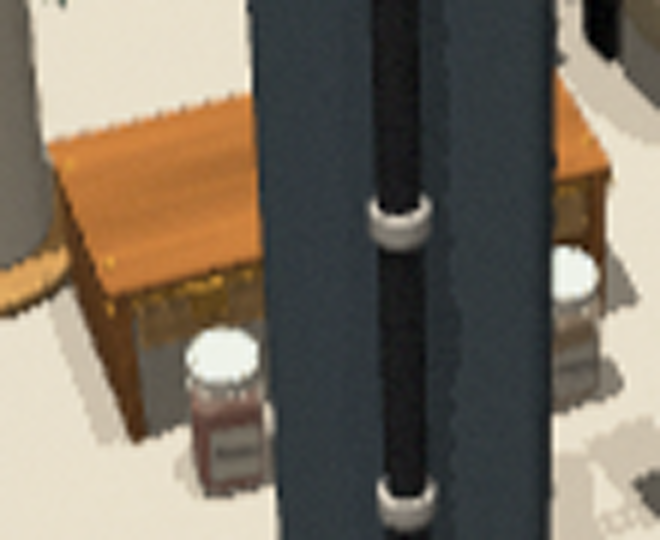

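```bash
cat > bx2.py <<'E'
from h import *
import pickle
from scipy.optimize import least_squares
b=pickle.load(open('w2.pkl','rb'));c=pickle.load(open('sc.pkl','rb'))
O=[(b,(314.8,28.5),(-.003,-.14,0)),(b,(323.7,28.5),(-.003,-.15,0)),(b,(111.5,5.6),(-.003,.14,0)),(b,(60+738/2.7,28/2.7),(-.003,-.15,.128)),
(c,(210.3,208.8),(-.003,.15,.128)),(c,(291.2,188.3),(-.003,-.15,.128)),(c,(198,184.7),(.135,.15,.128)),(c,(212.8,233),(-.003,.15,0))]
def f(q,m=O):
    R=Ro.from_euler('z',q[2]).as_matrix()
    return np.array([proj(k,R@np.array(X)+[q[0],q[1],0])-u for k,u,X in m]).ravel()
for m in (O[:4],O[4:],O):
    s=least_squares(f,[.63,-.02,-.1],args=(m,));print(s.x,np.degrees(s.x[2]),f(s.x,m).round(1))
q=s.x;R=Ro.from_euler('z',q[2]).as_matrix()
for u in [(132,74),(248,120),(350,160),(474,155),(600,140)]:
    X=onz(b,(60+u[0]/2.7,u[1]/2.7),.1);print('lid',X,'in box',R.T@(X-[q[0],q[1],0]))
E
python3 bx2.py
```

```text
[ 0.6393 -0.0278 -0.1201] -6.880583156871917 [-0.8  0.6 -2.5  1.6  1.9  0.   1.1 -1.9]
[ 0.6333 -0.0263 -0.1055] -6.045332539711026 [-1.1  0.4  0.8 -1.1  0.5 -1.4 -0.2  1.8]
[ 0.6385 -0.0277 -0.1149] -6.584329679238976 [-0.8  0.7 -2.6  1.6  1.9  1.2  1.  -1.8 -1.4 -1.   0.6 -1.9  0.6 -2.7
 -0.5  0.4]
lid [0.6065 0.0765 0.1   ] in box [-0.0437  0.0998  0.1   ]
lid [0.5868 0.0275 0.1   ] in box [-0.0577  0.0489  0.1   ]
lid [ 0.5699 -0.0154  0.1   ] in box [-0.0695  0.0043  0.1   ]
lid [ 0.5716 -0.0685  0.1   ] in box [-0.0618 -0.0483  0.1   ]
lid [ 0.5776 -0.122   0.1   ] in box [-0.0496 -0.1007  0.1   ]
```

Converted, 0.19 m / 0.5 = 0.38, 0.12 m / 0.5 = 0.24, 55 degrees / 360 = 0.1528.

>>> {"fn": "play_rows", "kwargs": {
  "motion": [
    [[0,0.04,0.04,0,0,0.0167],[-0.006,0.08,0.09,0,0,0.0361],[-0.01,0.12,0.14,0,0,0.0556],[-0.012,0.16,0.19,0,0,0.075],[-0.016,0.2,0.24,0,0,0.0944],[-0.02,0.24,0.29,0,0,0.1139],[-0.024,0.29,0.34,0,0,0.1333],[-0.026,0.34,0.38,0,0,0.1528]]
  ]
}}

```text
time_s: 4.1
position: [0.4366, -0.2901, 0.2077]
tcp_rot: [[0.57, -0.822, -0.002], [-0.822, -0.57, 0.002], [-0.002, 0.0, -1.0]]
force: [-0.4, -0.3, 1.0]
opening: 1.0
grasp_force: 0.0
```

Converted, 0.01 m / 0.5 = 0.02, 0.005 m / 0.5 = 0.01, 19.2 degrees / 360 = 0.0533.

>>> {"fn": "play_rows", "kwargs": {
  "motion": [
    [[0,0,0.01,0,0,0.0194],[0,0,0.02,0,0,0.0389],[0,0,0.02,0,0,0.0533],[0,0,0.02,0,0,0.0533],[0,0,0.02,0,0,0.0533]]
  ]
}}

```text
time_s: 4.52
position: [0.4375, -0.2897, 0.1995]
tcp_rot: [[0.276, -0.961, -0.0], [-0.961, -0.276, 0.0], [-0.0, 0.0, -1.0]]
force: [-0.2, -0.7, 1.0]
opening: 0.999
grasp_force: 0.0
```

```bash
cat > pg.py <<'E'
from h import *
import pickle
c=cap('wrist','w3.png');pickle.dump(c,open('w3.pkl','wb'))
s=bot.read_state();print(s['time_s'],s['position'],s['force'],s['tcp_rot'])
P0=[.4629,-.3831];th=-74.17
R=Ro.from_euler('z',th,degrees=True).as_matrix()
f=c['frame'][:,:,::-1].copy()
for X in [[0,.125,.06],[-.01,.125,.06],[0,-.125,.06],[-.01,-.125,.06],[-.078,.012,.122],[-.078,-.012,.122],[-.114,.012,.122],[-.114,-.012,.122],[-.117,.06,.008],[-.117,-.06,.008]]:
    p=proj(c,R@np.array(X)+[*P0,0]);cv2.circle(f,tuple(int(round(v)) for v in p),2,(255,0,255),-1)
cv2.imwrite('pics/w3o.png',f)
go([.4367,-.2907,.093],th)
E
python3 pg.py
```

```text
4.5667 [ 0.4376 -0.2896  0.1997] [-0.0105  0.0875 -0.1729] [[ 0.2759 -0.9612  0.0001]
 [-0.9612 -0.2759 -0.0001]
 [ 0.0002 -0.0001 -1.    ]]
go [0.0008 0.0012 0.1067] [-0.01 -0.01  0.19] rows 2.6
```

View pics/w3o.png

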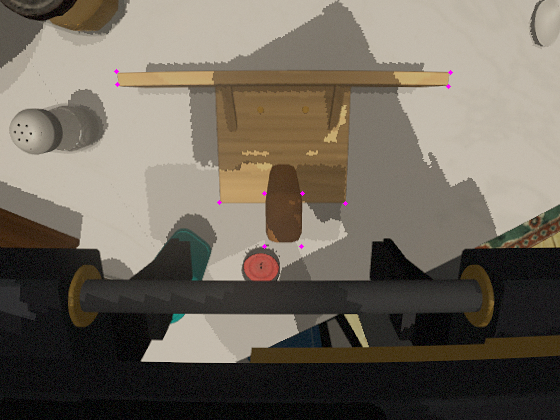

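The overlay fits the pusher within 1–2 px, with the post centred under the jaws at (284,215). The turquoise jar and the candle are clear of the fingers, so I can descend and grasp.

>>> {"fn": "play_rows", "kwargs": {
  "motion": [
    [[0.002,0.002,0.06,0,0,0],[0.002,0.002,0.12,0,0,0],[0.002,0.002,0.17,0,0,0],[0.002,0.002,0.2,0,0,0],[0.002,0.002,0.213,0,0,0],[0.002,0.002,0.213,0,0,0]]
  ]
}}

```text
time_s: 5.07
position: [0.4365, -0.2899, 0.0921]
tcp_rot: [[0.275, -0.961, -0.002], [-0.961, -0.275, 0.002], [-0.002, 0.001, -1.0]]
force: [-0.7, -0.2, -0.3]
opening: 0.998
grasp_force: 0.0
```

>>> {"fn": "play_rows", "kwargs": {
  "motion": [
    [[0,0,0,0,0,0],[0,0,0,0,0,0],[0,0,0,0,0,0],[0,0,0,0,0,0],[0,0,0,0,0,0],[0,0,0,0,0,0],[0,0,0,0,0,0],[0,0,0,0,0,0]]
  ],
  "fingers": 0
}}

```text
time_s: 5.73
position: [0.437, -0.2904, 0.0934]
tcp_rot: [[0.274, -0.962, 0.0], [-0.962, -0.274, -0.0], [0.0, -0.0, -1.0]]
force: [-0.1, 0.3, 0.2]
opening: 0.477
grasp_force: 0.0
```

>>> {"fn": "play_rows", "kwargs": {
  "motion": [
    [[0,0,0,0,0,0],[0,0,0,0,0,0],[0,0,0,0,0,0],[0,0,0,0,0,0],[0,0,0,0,0,0],[0,0,0,0,0,0],[0,0,0,0,0,0]]
  ]
}}

```text
time_s: 6.32
position: [0.4367, -0.2903, 0.0932]
tcp_rot: [[0.274, -0.962, -0.001], [-0.962, -0.274, 0.0], [-0.0, 0.0, -1.0]]
force: [-1.5, 0.5, 1.2]
opening: 0.275
grasp_force: 30.0
```

>>> {"fn": "play_rows", "kwargs": {
  "motion": [
    [[0,0,-0.006,0,0,0],[0,0,-0.02,0,0,0],[0,0,-0.06,0,0,0],[0,0,-0.11,0,0,0],[0,0,-0.16,0,0,0],[0,0,-0.21,0,0,0],[0,0,-0.25,0,0,0],[0,0,-0.25,0,0,0]]
  ]
}}

```text
time_s: 6.98
position: [0.439, -0.292, 0.2225]
tcp_rot: [[0.275, -0.962, 0.007], [-0.961, -0.275, -0.007], [0.008, -0.005, -1.0]]
force: [0.5, -1.3, -2.6]
opening: 0.273
grasp_force: 30.0
```

```bash
cat > st.py <<'E'
from h import *
q=np.array([.638,-.0275]);th=-6.6
R=Ro.from_euler('z',th,degrees=True).as_matrix()[:2,:2]
s=bot.read_state();print(s['time_s'],s['position'],s['force'],s['opening'],s['grasp_force'])
def tcp(face,y=0,z=.1): return [*(q+R@[face-.096,y]),z]
E
python3 -c "
from st import *
for f in (-.14,-.125): print(tcp(f))
go(tcp(-.14,0,.22),th)
"
```

```text
6.9833 [ 0.439  -0.292   0.2225] [ 0.5099 -1.2853 -2.5997] 0.27274608869123224 29.99314451823011
[np.float64(0.40356402731830643), np.float64(-0.0003748324836834807), 0.1]
[np.float64(0.41846461880231245), np.float64(-0.002098889741076481), 0.1]
go [-0.2901 -0.046   0.0003] [  0.04  -0.57 -67.45] rows 9.4
```

Converted, -0.25 m / 0.5 = -0.5, -0.22 m / 0.5 = -0.44, -52 degrees / 360 = -0.1444.

>>> {"fn": "play_rows", "kwargs": {
  "motion": [
    [[-0.03,-0.004,0,0,0,-0.0111],[-0.09,-0.012,0,0,0,-0.0278],[-0.16,-0.02,0,0,0,-0.0472],[-0.23,-0.034,0,0,0,-0.0667],[-0.3,-0.046,0,0,0,-0.0861],[-0.37,-0.058,0,0,0,-0.1056],[-0.44,-0.07,0,0,0,-0.125],[-0.5,-0.08,0,0,0,-0.1444]]
  ]
}}

```text
time_s: 7.65
position: [0.4049, -0.0364, 0.2172]
tcp_rot: [[0.929, -0.37, -0.003], [-0.37, -0.929, 0.002], [-0.003, -0.0, -1.0]]
force: [-0.1, 0.3, -2.5]
opening: 0.273
grasp_force: 30.0
```

```bash
python3 -c "
from st import *
go(tcp(-.14,0,.22),th)
"
```

```text
7.65 [ 0.4049 -0.0364  0.2172] [-0.0551  0.2738 -2.5439] 0.27306986438632536 29.989330095704645
go [-0.0146 -0.033  -0.0027] [ -0.05   0.19 -15.13] rows 2.1
```

Converted, -0.033 m / 0.5 = -0.066, -0.025 m / 0.5 = -0.05, -15.1 degrees / 360 = -0.0419.

>>> {"fn": "play_rows", "kwargs": {
  "motion": [
    [[-0.01,-0.024,0,0,0,-0.0139],[-0.022,-0.05,0,0,0,-0.0306],[-0.029,-0.066,-0.002,0,0,-0.0419],[-0.029,-0.066,-0.002,0,0,-0.0419],[-0.029,-0.066,-0.002,0,0,-0.0419]]
  ]
}}

```text
time_s: 8.07
position: [0.4052, -0.0025, 0.2186]
tcp_rot: [[0.993, -0.122, -0.001], [-0.122, -0.993, 0.0], [-0.001, 0.0, -1.0]]
force: [0.3, 0.9, -3.1]
opening: 0.274
grasp_force: 30.0
```

```bash
cat > ov.py <<'E'
from st import *
import pickle,sys
c=cap('wrist');pickle.dump(c,open('w4.pkl','wb'))
cv2.imwrite('pics/%s.png'%sys.argv[1],c['frame'][:,:,::-1])
go(tcp(-.14,0,.22),th);go(tcp(-.14,0,.0935),th)
E
python3 ov.py w4
```

```text
8.0667 [ 0.4052 -0.0025  0.2186] [ 0.3411  0.8627 -3.1367] 0.2739650883469097 29.992702428717166
go [-0.0023 -0.0024 -0.0013] [ 0.01  0.06 -0.45] rows 0.1
go [-0.0022 -0.0024  0.1252] [ 0.01  0.06 -0.45] rows 3.0
```

View pics/w4.png

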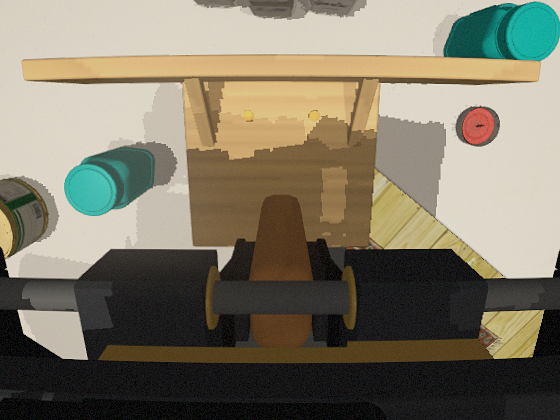

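```bash
python3 -c "
from st import *
import pickle
b=pickle.load(open('w2.pkl','rb'));c=pickle.load(open('w4.pkl','rb'))
for u,v in (((340,113),(530,30)),((80,172),(92,190))):
    X=tri([ray(b,u),ray(c,v)]);print('turq',X,'box',R.T@(X[:2]-q))
T=np.array(s['tcp_rot'])
for X in [(.096,.125,.035),(.096,-.125,.035),(.086,.125,.035),(.086,-.125,.035)]: print(X,proj(c,T@X+s['position']))
X=onz(b,(334,163),.015);print('candle',R.T@(X[:2]-q))
"
```

```text
8.1167 [ 0.4055 -0.0031  0.2187] [ 1.2021 -0.4984 -3.6494] 0.277467213196232 29.99267496401444
turq [ 0.5085 -0.1916  0.0968] box [-0.1098 -0.1779]
turq [ 0.3719  0.3221 -0.2316] box [-0.3046  0.3167]
(0.096, 0.125, 0.035) [540.3262  58.9575]
(0.096, -0.125, 0.035) [20.1537 58.5187]
(0.086, 0.125, 0.035) [537.3734  80.3458]
(0.086, -0.125, 0.035) [23.0787 79.9218]
candle [-0.1824 -0.1936]
```

Converted, 0.1245 m / 0.5 = 0.249, -0.002 m / 0.5 = -0.004, -0.4 degrees / 360 = -0.0011.

>>> {"fn": "play_rows", "kwargs": {
  "motion": [
    [[-0.004,-0.005,0.04,0,0,-0.0011],[-0.004,-0.005,0.1,0,0,-0.0011],[-0.004,-0.005,0.16,0,0,-0.0011],[-0.004,-0.005,0.21,0,0,-0.0011],[-0.004,-0.005,0.24,0,0,-0.0011],[-0.004,-0.005,0.249,0,0,-0.0011],[-0.004,-0.005,0.249,0,0,-0.0011],[-0.004,-0.005,0.249,0,0,-0.0011]]
  ]
}}

```text
time_s: 8.78
position: [0.4048, -0.001, 0.0947]
tcp_rot: [[0.993, -0.117, 0.001], [-0.117, -0.993, -0.0], [0.001, 0.0, -1.0]]
force: [0.7, -0.6, -3.4]
opening: 0.273
grasp_force: 30.0
```

```bash
cat > ov.py <<'E'
from st import *
import pickle,sys
c=cap('wrist');pickle.dump(c,open(sys.argv[1]+'.pkl','wb'))
cv2.imwrite('pics/%s.png'%sys.argv[1],c['frame'][:,:,::-1])
print('box frame', R.T@(np.array(s['position'])[:2]-q)+[.096,0],'yaw',np.degrees(np.arctan2(s['tcp_rot'][1][0],s['tcp_rot'][0][0])))
E
python3 ov.py w5
```

```text
8.7833 [ 0.4048 -0.001   0.0947] [ 0.6626 -0.565  -3.3524] 0.2725484193772513 29.995538487564772
box frame [-0.1387 -0.0005] yaw -6.69544311699365
```

View pics/w5.png

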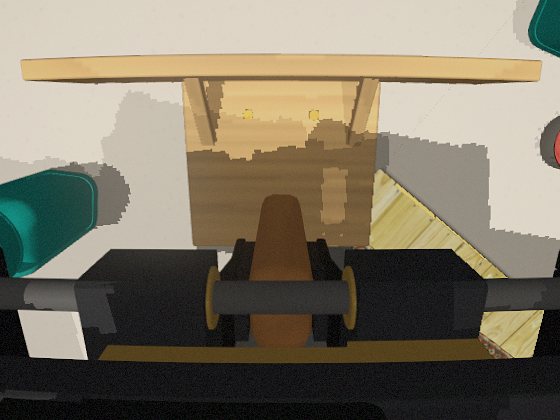

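The wrist view shows the pusher set down square, with its edge level at row 60 and nothing touching it. Now I'll advance gently along tool x.

Converted, 0.038 m / 0.5 = 0.076, 0.036 m / 0.5 = 0.072.

>>> {"fn": "play_rows", "kwargs": {
  "motion": [
    [[0.008,0,0,0,0,0],[0.02,0,0,0,0,0],[0.034,0,0,0,0,0],[0.048,0,0,0,0,0],[0.06,0,0,0,0,0],[0.068,0,0,0,0,0],[0.072,0,0,0,0,0],[0.076,0,0,0,0,0]]
  ]
}}

```text
time_s: 9.5
position: [0.442, -0.0045, 0.0947]
tcp_rot: [[0.993, -0.114, -0.0], [-0.114, -0.993, 0.0], [-0.0, -0.0, -1.0]]
force: [0.5, -0.2, -3.4]
opening: 0.275
grasp_force: 30.0
```

Converted, 0.012 m / 0.5 = 0.024, 0.0045 m / 0.5 = 0.009.

>>> {"fn": "play_rows", "kwargs": {
  "motion": [
    [[0.003,0,0,0,0,0],[0.006,0,0,0,0,0],[0.009,0,0,0,0,0],[0.012,0,0,0,0,0],[0.015,0,0,0,0,0],[0.018,0,0,0,0,0],[0.021,0,0,0,0,0],[0.024,0,0,0,0,0]]
  ]
}}

```text
time_s: 10.17
position: [0.4539, -0.006, 0.0947]
tcp_rot: [[0.993, -0.115, -0.0], [-0.115, -0.993, 0.0], [-0.0, -0.0, -1.0]]
force: [0.3, -1.2, -3.3]
opening: 0.274
grasp_force: 30.0
```

Converted, 0.012 m / 0.5 = 0.024, 0.006 m / 0.5 = 0.012.

>>> {"fn": "play_rows", "kwargs": {
  "motion": [
    [[0.003,0,0,0,0,0],[0.006,0,0,0,0,0],[0.009,0,0,0,0,0],[0.012,0,0,0,0,0],[0.015,0,0,0,0,0],[0.018,0,0,0,0,0],[0.021,0,0,0,0,0],[0.024,0,0,0,0,0]]
  ]
}}

```text
time_s: 10.83
position: [0.4654, -0.0072, 0.0946]
tcp_rot: [[0.993, -0.114, -0.001], [-0.114, -0.993, 0.0], [-0.001, -0.0, -1.0]]
force: [-3.6, -0.8, -3.4]
opening: 0.276
grasp_force: 30.0
```

Converted, 0.012 m / 0.5 = 0.024, 0.0105 m / 0.5 = 0.021.

>>> {"fn": "play_rows", "kwargs": {
  "motion": [
    [[0.003,0,0,0,0,0],[0.006,0,0,0,0,0],[0.009,0,0,0,0,0],[0.012,0,0,0,0,0],[0.015,0,0,0,0,0],[0.018,0,0,0,0,0],[0.021,0,0,0,0,0],[0.024,0,0,0,0,0]]
  ]
}}

```text
time_s: 11.5
position: [0.4768, -0.0084, 0.0947]
tcp_rot: [[0.993, -0.115, -0.002], [-0.115, -0.993, 0.001], [-0.002, -0.0, -1.0]]
force: [-5.3, 1.6, -1.6]
opening: 0.272
grasp_force: 30.0
```

```bash
cat >> ov.py <<'E'
for o in ['jar_a','spice_box','flap']:
    for d in finder.recognise('wrist',o): print(o,np.round(d['at'],3),'box',(R.T@(np.array(d['at'])[:2]-q)).round(4),round(d['confidence'],2))
# white lids: circle centres
g=cv2.cvtColor(c['frame'],cv2.COLOR_RGB2HSV);m=((g[...,2]>150)&(g[...,1]<28)).astype(np.uint8)
n,l,S,C=cv2.connectedComponentsWithStats(m)
for i in range(1,n):
    if S[i,4]>150: print('white',S[i],(R.T@(onz(c,C[i],.1)[:2]-q)).round(4))
E
python3 ov.py w6
```

```text
11.5 [ 0.4768 -0.0084  0.0947] [-5.2694  1.6183 -1.6107] 0.2724003782396584 29.998861255589873
box frame [-0.0663  0.0004] yaw -6.594556411705012
jar_a [ 0.512 -0.17   0.023] box [-0.1092 -0.1562] 0.95
jar_a [ 0.571 -0.055  0.09 ] box [-0.0632 -0.0352] 0.89
jar_a [ 0.568 -0.104  0.087] box [-0.0602 -0.0843] 0.77
jar_a [0.444 0.125 0.07 ] box [-0.2097  0.1291] 0.72
jar_a [0.586 0.024 0.099] box [-0.0576  0.0453] 0.68
jar_a [0.589 0.069 0.086] box [-0.0598  0.09  ] 0.61
jar_a [ 0.579 -0.015  0.098] box [-0.0597  0.0054] 0.55
white [   0    0   52   40 1575] [-0.0557  0.0943]
white [  86    0  107   41 3108] [-0.0575  0.05  ]
white [ 219    0  107   38 2889] [-0.0578  0.0031]
white [ 359    0  100   34 2368] [-0.0566 -0.0453]
white [ 505    0   55   47 1981] [-0.0568 -0.0935]
white [482 221  28  57 461] [-0.1504 -0.0903]
```

```bash
cat > lids.py <<'E'
from st import *
import pickle,sys
from scipy.optimize import least_squares
def lids(c):
    g=cv2.cvtColor(c['frame'],cv2.COLOR_RGB2HSV);m=((g[...,2]>150)&(g[...,1]<28)).astype(np.uint8)
    n,l,S,C=cv2.connectedComponentsWithStats(m)
    for i in range(1,n):
        if S[i,4]>300 and S[i,1]<5:
            k,_=cv2.findContours((l==i).astype(np.uint8),cv2.RETR_EXTERNAL,cv2.CHAIN_APPROX_NONE)
            P=max(k,key=len)[:,0,:].astype(float)
            P=P[(P[:,0]>2)&(P[:,0]<557)&(P[:,1]>2)]
            W=np.array([R.T@(onz(c,p,.1)[:2]-q) for p in P])
            f=lambda v:np.hypot(*(W-v[:2]).T)-v[2]
            s=least_squares(f,[*W.mean(0)+[.01,0],.018],loss='soft_l1',f_scale=.0005,bounds=([-1,-1,.015],[1,1,.022]))
            print('lid',s.x.round(4),'rms',np.sqrt(np.mean(np.minimum(abs(s.fun),.003)**2)).round(5),len(P))
lids(pickle.load(open(sys.argv[1]+'.pkl','rb')))
E
python3 lids.py w6
python3 - <<'E'
from st import *
c=cap('side')
for o in ['flap','spice_box','jar_a']:
    for d in finder.outline_of('side',o)[:4]:
        ys,xs=np.nonzero(d['pixels']);print(o,round(d['confidence'],2),xs.min(),xs.max(),ys.min(),ys.max())
E
```

```text
11.7 [ 0.4777 -0.0086  0.0946] [-2.7665  1.3142 -3.1845] 0.2724419324655826 29.99687927775085
lid [-0.0446  0.0994  0.0184] rms 0.00078 74
lid [-0.0451  0.0498  0.0203] rms 0.00022 141
lid [-0.0445  0.0032  0.0205] rms 0.00033 155
lid [-0.0425 -0.045   0.0205] rms 0.00022 136
lid [-0.0453 -0.0999  0.0202] rms 0.00029 86
11.7 [ 0.4777 -0.0086  0.0946] [-2.7665  1.3142 -3.1845] 0.2724419324655826 29.99687927775085
flap 0.78 216 310 199 212
flap 0.42 378 401 201 235
spice_box 0.93 210 316 177 228
jar_a 0.77 320 335 219 253
jar_a 0.47 292 305 208 226
```

Lids fit to one straight line (box x ≈ -0.045), with the row centred between the cheeks. I'll keep pushing slowly through the flap.

Converted, 0.012 m / 0.5 = 0.024, 0.0105 m / 0.5 = 0.021.

>>> {"fn": "play_rows", "kwargs": {
  "motion": [
    [[0.003,0,0,0,0,0],[0.006,0,0,0,0,0],[0.009,0,0,0,0,0],[0.012,0,0,0,0,0],[0.015,0,0,0,0,0],[0.018,0,0,0,0,0],[0.021,0,0,0,0,0],[0.024,0,0,0,0,0]]
  ]
}}

```text
time_s: 12.57
position: [0.4899, -0.0101, 0.0946]
tcp_rot: [[0.993, -0.115, 0.0], [-0.115, -0.993, -0.0], [0.0, 0.0, -1.0]]
force: [-3.9, 0.5, -3.6]
opening: 0.274
grasp_force: 30.0
```

Converted, 0.012 m / 0.5 = 0.024, 0.0105 m / 0.5 = 0.021.

>>> {"fn": "play_rows", "kwargs": {
  "motion": [
    [[0.003,0,0,0,0,0],[0.006,0,0,0,0,0],[0.009,0,0,0,0,0],[0.012,0,0,0,0,0],[0.015,0,0,0,0,0],[0.018,0,0,0,0,0],[0.021,0,0,0,0,0],[0.024,0,0,0,0,0]]
  ]
}}

```text
time_s: 13.23
position: [0.5, -0.0111, 0.0948]
tcp_rot: [[0.993, -0.114, -0.004], [-0.114, -0.993, 0.001], [-0.004, -0.0, -1.0]]
force: [-8.0, 0.7, 1.4]
opening: 0.277
grasp_force: 30.0
```

Converted, 0.012 m / 0.5 = 0.024, 0.0105 m / 0.5 = 0.021.

>>> {"fn": "play_rows", "kwargs": {
  "motion": [
    [[0.003,0,0,0,0,0],[0.006,0,0,0,0,0],[0.009,0,0,0,0,0],[0.012,0,0,0,0,0],[0.015,0,0,0,0,0],[0.018,0,0,0,0,0],[0.021,0,0,0,0,0],[0.024,0,0,0,0,0]]
  ]
}}

```text
time_s: 13.9
position: [0.5107, -0.0121, 0.0948]
tcp_rot: [[0.993, -0.114, -0.006], [-0.114, -0.993, 0.001], [-0.006, -0.001, -1.0]]
force: [-8.8, 1.2, 1.4]
opening: 0.273
grasp_force: 30.0
```

```bash
python3 ov.py w7; python3 lids.py w7
```

```text
13.9 [ 0.5107 -0.0121  0.0948] [-8.8171  1.2155  1.3975] 0.27325281883533015 29.997870605438948
box frame [-0.0323  0.0007] yaw -6.568568879263646
jar_a [ 0.6   -0.107  0.088] box [-0.029  -0.0834] 0.86
jar_a [ 0.612 -0.022  0.1  ] box [-0.0265  0.0029] 0.82
jar_a [0.452 0.142 0.042] box [-0.2048  0.1473] 0.77
jar_a [0.619 0.064 0.089] box [-0.0295  0.089 ] 0.69
jar_a [ 0.606 -0.06   0.098] box [-0.0278 -0.0354] 0.69
jar_a [ 0.517 -0.172  0.028] box [-0.104 -0.157] 0.65
white [   0    0   52   49 1907] [-0.0229  0.0945]
white [  86    0  107   42 3213] [-0.0236  0.0499]
white [ 217    0  110   41 3186] [-0.0242  0.0033]
white [ 359    0  106   42 3192] [-0.0237 -0.0461]
white [ 506    0   54   49 1997] [-0.023  -0.0933]
white [379  83  11  46 159] [-0.0542 -0.0376]
white [435  83  77  26 425] [-0.0493 -0.0712]
white [514  91  43  30 286] [-0.0531 -0.0974]
white [474  94  46  68 669] [-0.0612 -0.0831]
white [444  96  38  46 404] [-0.0598 -0.0675]
white [513 113  22  34 166] [-0.063  -0.0942]
14.1 [ 0.5117 -0.0123  0.0946] [-6.2417  0.3258 -1.948 ] 0.27691910625645416 29.996554940007627
lid [-0.0123  0.1012  0.0195] rms 0.0002 80
lid [-0.0115  0.0497  0.0201] rms 0.0002 143
lid [-0.0118  0.0034  0.0201] rms 0.00027 154
lid [-0.0118 -0.046   0.0199] rms 0.0002 145
lid [-0.013  -0.0994  0.0189] rms 0.0003 101
```

Converted, 0.012 m / 0.5 = 0.024, 0.006 m / 0.5 = 0.012.

>>> {"fn": "play_rows", "kwargs": {
  "motion": [
    [[0.003,0,0,0,0,0],[0.006,0,0,0,0,0],[0.009,0,0,0,0,0],[0.012,0,0,0,0,0],[0.015,0,0,0,0,0],[0.018,0,0,0,0,0],[0.021,0,0,0,0,0],[0.024,0,0,0,0,0]]
  ]
}}

```text
time_s: 14.77
position: [0.5233, -0.0137, 0.0946]
tcp_rot: [[0.993, -0.115, -0.004], [-0.115, -0.993, 0.001], [-0.005, -0.0, -1.0]]
force: [-7.0, 1.7, -1.5]
opening: 0.278
grasp_force: 30.0
```

>>> {"fn": "play_rows", "kwargs": {
  "motion": [
    [[0.003,0,0,0,0,0],[0.006,0,0,0,0,0],[0.009,0,0,0,0,0],[0.012,0,0,0,0,0],[0.015,0,0,0,0,0],[0.018,0,0,0,0,0],[0.021,0,0,0,0,0],[0.024,0,0,0,0,0]]
  ]
}}

```text
time_s: 15.43
position: [0.536, -0.0153, 0.0945]
tcp_rot: [[0.993, -0.115, -0.003], [-0.115, -0.993, 0.001], [-0.003, -0.0, -1.0]]
force: [-5.9, 1.2, -1.7]
opening: 0.277
grasp_force: 30.0
```

Converted, 0.012 m / 0.5 = 0.024, 0.003 m / 0.5 = 0.006.

>>> {"fn": "play_rows", "kwargs": {
  "motion": [
    [[0.003,0,0,0,0,0],[0.006,0,0,0,0,0],[0.009,0,0,0,0,0],[0.012,0,0,0,0,0],[0.015,0,0,0,0,0],[0.018,0,0,0,0,0],[0.021,0,0,0,0,0],[0.024,0,0,0,0,0]]
  ]
}}

```text
time_s: 16.1
position: [0.5493, -0.017, 0.0946]
tcp_rot: [[0.993, -0.114, -0.0], [-0.114, -0.993, 0.0], [-0.0, 0.0, -1.0]]
force: [-4.6, 0.9, -4.9]
opening: 0.273
grasp_force: 30.0
```

```bash
sed -i '/^for o in/,$d' ov.py
cat >> ov.py <<'E'
# roof front edge height of the box in picture: predicted vs seen, saved strip stats
for y in (-.05,.05): print('roof edge px',proj(c,[*(q+R@[-.003,y]),.128]))
print('moment',s['moment'])
E
python3 ov.py w8; python3 lids.py w8
```

```text
16.1 [ 0.5493 -0.017   0.0946] [-4.5882  0.8828 -4.8712] 0.2732416797159631 29.99558302341029
box frame [0.0067 0.0003] yaw -6.573110447826266
roof edge px [450.6011  63.7395]
roof edge px [108.2255  63.6458]
moment [ 0.1521  1.3376 -0.0026]
16.15 [ 0.5499 -0.0171  0.0947] [-3.7801  0.5572 -4.316 ] 0.2702865881405503 29.995742021128535
```

```bash
python3 -c "
import pickle,cv2,numpy as np
c=pickle.load(open('w8.pkl','rb'));g=c['frame'].astype(int)
for x in (30,110,280,450,530):
    print(x,[tuple(int(v) for v in g[y,x]) for y in range(34,84,3)])
"
```

```text
30 [(196, 138, 73), (193, 136, 74), (195, 137, 74), (196, 138, 75), (194, 136, 70), (191, 134, 72), (192, 135, 70), (184, 129, 69), (152, 105, 54), (160, 109, 62), (85, 52, 26), (91, 67, 38), (112, 86, 55), (174, 145, 91), (223, 193, 135), (214, 177, 117), (56, 29, 8)]
110 [(196, 138, 74), (197, 139, 77), (199, 142, 75), (196, 139, 73), (197, 140, 76), (193, 138, 74), (185, 130, 69), (175, 123, 66), (163, 110, 58), (122, 82, 49), (165, 125, 56), (115, 92, 59), (156, 126, 84), (173, 143, 94), (222, 185, 128), (93, 76, 53), (96, 74, 46)]
280 [(199, 141, 77), (198, 140, 72), (197, 139, 74), (199, 142, 77), (196, 140, 75), (192, 137, 72), (183, 127, 68), (171, 119, 64), (143, 100, 50), (134, 100, 48), (128, 100, 59), (151, 118, 74), (221, 182, 122), (221, 187, 127), (152, 120, 75), (117, 87, 53), (224, 189, 127)]
450 [(193, 137, 74), (192, 133, 66), (197, 140, 77), (196, 139, 74), (193, 135, 72), (195, 136, 68), (190, 135, 72), (177, 122, 63), (158, 107, 54), (117, 77, 39), (152, 114, 51), (117, 92, 60), (118, 93, 53), (225, 193, 135), (222, 191, 132), (88, 71, 47), (89, 69, 44)]
530 [(189, 132, 68), (188, 131, 68), (190, 131, 71), (190, 134, 75), (191, 132, 72), (190, 131, 67), (191, 132, 73), (184, 128, 62), (171, 118, 62), (157, 105, 54), (100, 65, 37), (122, 90, 36), (152, 117, 52), (126, 97, 58), (201, 166, 111), (217, 182, 123), (155, 138, 118)]
```

The roof edge in the picture is level to within 1 px, so the row is parallel to the box. Continuing, then feeling slowly for the rail.

Converted, 0.012 m / 0.5 = 0.024, 0.0075 m / 0.5 = 0.015.

>>> {"fn": "play_rows", "kwargs": {
  "motion": [
    [[0.003,0,0,0,0,0],[0.006,0,0,0,0,0],[0.009,0,0,0,0,0],[0.012,0,0,0,0,0],[0.015,0,0,0,0,0],[0.018,0,0,0,0,0],[0.021,0,0,0,0,0],[0.024,0,0,0,0,0]]
  ]
}}

```text
time_s: 16.82
position: [0.5611, -0.0183, 0.0948]
tcp_rot: [[0.993, -0.115, -0.0], [-0.115, -0.993, 0.0], [-0.0, -0.0, -1.0]]
force: [-3.7, 1.0, -3.1]
opening: 0.272
grasp_force: 30.0
```

>>> {"fn": "play_rows", "kwargs": {
  "motion": [
    [[0.003,0,0,0,0,0],[0.006,0,0,0,0,0],[0.009,0,0,0,0,0],[0.012,0,0,0,0,0],[0.015,0,0,0,0,0],[0.018,0,0,0,0,0],[0.021,0,0,0,0,0],[0.023,0,0,0,0,0]]
  ]
}}

```text
time_s: 17.48
position: [0.5728, -0.0197, 0.0947]
tcp_rot: [[0.993, -0.115, 0.0], [-0.115, -0.993, -0.0], [0.0, -0.0, -1.0]]
force: [-4.6, 0.2, -3.3]
opening: 0.271
grasp_force: 30.0
```

Converted, 0.004 m / 0.5 = 0.008, 0.0035 m / 0.5 = 0.007.

>>> {"fn": "play_rows", "kwargs": {
  "motion": [
    [[0.001,0,0,0,0,0],[0.002,0,0,0,0,0],[0.003,0,0,0,0,0],[0.004,0,0,0,0,0],[0.005,0,0,0,0,0],[0.006,0,0,0,0,0],[0.007,0,0,0,0,0],[0.008,0,0,0,0,0]]
  ]
}}

```text
time_s: 18.15
position: [0.5762, -0.02, 0.0948]
tcp_rot: [[0.993, -0.115, -0.001], [-0.115, -0.993, 0.0], [-0.001, -0.0, -1.0]]
force: [-5.1, -0.1, -2.9]
opening: 0.275
grasp_force: 30.0
```

```bash
python3 ov.py w9
```

```text
18.15 [ 0.5762 -0.02    0.0948] [-5.0718 -0.0558 -2.9011] 0.27452279922010175 29.995939526706934
box frame [0.0338 0.0003] yaw -6.584312646703606
roof edge px [440.9558 155.6593]
roof edge px [118.0336 155.6572]
moment [ 0.261   1.4285 -0.0056]
```

Converted, 0.004 m / 0.5 = 0.008, 0.001 m / 0.5 = 0.002.

>>> {"fn": "play_rows", "kwargs": {
  "motion": [
    [[0.001,0,0,0,0,0],[0.002,0,0,0,0,0],[0.003,0,0,0,0,0],[0.004,0,0,0,0,0],[0.005,0,0,0,0,0],[0.006,0,0,0,0,0],[0.007,0,0,0,0,0],[0.008,0,0,0,0,0]]
  ]
}}

```text
time_s: 18.87
position: [0.5811, -0.0207, 0.0949]
tcp_rot: [[0.993, -0.115, 0.001], [-0.115, -0.993, -0.0], [0.001, 0.0, -1.0]]
force: [-4.3, 0.4, -2.9]
opening: 0.272
grasp_force: 30.0
```

Converted, 0.003 m / 0.5 = 0.006, 0.001 m / 0.5 = 0.002.

>>> {"fn": "play_rows", "kwargs": {
  "motion": [
    [[0.001,0,0,0,0,0],[0.002,0,0,0,0,0],[0.003,0,0,0,0,0],[0.004,0,0,0,0,0],[0.005,0,0,0,0,0],[0.006,0,0,0,0,0]]
  ]
}}

```text
time_s: 19.37
position: [0.5835, -0.0209, 0.0949]
tcp_rot: [[0.993, -0.115, 0.0], [-0.115, -0.993, -0.0], [0.0, 0.0, -1.0]]
force: [-4.3, 1.2, -1.3]
opening: 0.274
grasp_force: 30.0
```

Converted, 0.003 m / 0.5 = 0.006, 0.0025 m / 0.5 = 0.005.

>>> {"fn": "play_rows", "kwargs": {
  "motion": [
    [[0.001,0,0,0,0,0],[0.002,0,0,0,0,0],[0.003,0,0,0,0,0],[0.004,0,0,0,0,0],[0.005,0,0,0,0,0],[0.006,0,0,0,0,0]]
  ]
}}

```text
time_s: 19.87
position: [0.5859, -0.0213, 0.0949]
tcp_rot: [[0.993, -0.114, -0.001], [-0.114, -0.993, -0.0], [-0.001, 0.0, -1.0]]
force: [-6.7, 0.7, -0.4]
opening: 0.278
grasp_force: 30.0
```

Converted, 0.0018 m / 0.5 = 0.0036, 0.0015 m / 0.5 = 0.003.

>>> {"fn": "play_rows", "kwargs": {
  "motion": [
    [[0.0006,0,0,0,0,0],[0.0012,0,0,0,0,0],[0.0018,0,0,0,0,0],[0.0024,0,0,0,0,0],[0.003,0,0,0,0,0],[0.0036,0,0,0,0,0]]
  ]
}}

```text
time_s: 20.37
position: [0.5863, -0.0214, 0.0948]
tcp_rot: [[0.994, -0.114, -0.004], [-0.114, -0.994, 0.0], [-0.004, 0.0, -1.0]]
force: [-9.2, -0.4, 1.5]
opening: 0.271
grasp_force: 30.0
```

```bash
python3 ov.py w10
```

```text
20.3667 [ 0.5863 -0.0214  0.0948] [-9.2076 -0.3543  1.4632] 0.271371309006395 29.995998619124293
box frame [0.044  0.0001] yaw -6.523195735039974
roof edge px [437.0621 188.2788]
roof edge px [121.2318 187.9685]
moment [0.0169 1.7886 0.0115]
```

Converted, 0.001 m / 0.5 = 0.002, 0.0008 m / 0.5 = 0.0016.

>>> {"fn": "play_rows", "kwargs": {
  "motion": [
    [[0.0004,0,0,0,0,0],[0.0008,0,0,0,0,0],[0.0012,0,0,0,0,0],[0.0016,0,0,0,0,0],[0.002,0,0,0,0,0],[0.002,0,0,0,0,0]]
  ]
}}

```text
time_s: 20.92
position: [0.5865, -0.0213, 0.0948]
tcp_rot: [[0.994, -0.114, -0.006], [-0.114, -0.994, 0.0], [-0.006, 0.0, -1.0]]
force: [-8.7, -0.2, 3.0]
opening: 0.268
grasp_force: 30.0
```

```bash
python3 ov.py w11
```

```text
20.9167 [ 0.5865 -0.0213  0.0948] [-8.6923 -0.2323  2.9908] 0.268079402671217 29.99562916578725
box frame [0.0441 0.0002] yaw -6.522091251055736
roof edge px [437.3223 188.9799]
roof edge px [121.2353 188.6572]
moment [0.0717 1.9316 0.0328]
```

Converted, 0.001 m / 0.5 = 0.002, 0.0002 m / 0.5 = 0.0004.

>>> {"fn": "play_rows", "kwargs": {
  "motion": [
    [[0.0004,0,0,0,0,0],[0.0008,0,0,0,0,0],[0.0012,0,0,0,0,0],[0.0016,0,0,0,0,0],[0.002,0,0,0,0,0],[0.002,0,0,0,0,0]]
  ]
}}

```text
time_s: 21.47
position: [0.5866, -0.0213, 0.0947]
tcp_rot: [[0.993, -0.114, -0.008], [-0.114, -0.994, 0.001], [-0.008, 0.0, -1.0]]
force: [-12.2, 0.2, 4.1]
opening: 0.276
grasp_force: 30.0
```

```bash
python3 ov.py w12
```

```text
21.4667 [ 0.5866 -0.0213  0.0947] [-12.1827   0.2168   4.0898] 0.27570258216578863 29.995573754422367
box frame [0.0442 0.0002] yaw -6.522269090158779
roof edge px [437.5604 189.6578]
roof edge px [121.2266 189.3273]
moment [ 0.037   2.0422 -0.0188]
```

Firm stop: the force rose to 12 N with no further travel, and the moment stayed balanced about z. Drawing out straight.

>>> {"fn": "play_rows", "kwargs": {
  "motion": [
    [[-0.002,0,0,0,0,0],[-0.004,0,0,0,0,0],[-0.007,0,0,0,0,0],[-0.01,0,0,0,0,0],[-0.016,0,0,0,0,0],[-0.024,0,0,0,0,0],[-0.036,0,0,0,0,0],[-0.05,0,0,0,0,0]]
  ]
}}

```text
time_s: 22.18
position: [0.5668, -0.0192, 0.0954]
tcp_rot: [[0.993, -0.115, 0.004], [-0.115, -0.993, -0.001], [0.004, 0.0, -1.0]]
force: [0.2, -0.2, -3.3]
opening: 0.275
grasp_force: 30.0
```

>>> {"fn": "play_rows", "kwargs": {
  "motion": [
    [[-0.016,0,0,0,0,0],[-0.036,0,0,0,0,0],[-0.06,0,0,0,0,0],[-0.088,0,0,0,0,0],[-0.116,0,0,0,0,0],[-0.144,0,0,0,0,0],[-0.172,0,0,0,0,0],[-0.2,0,0,0,0,0]]
  ]
}}

```text
time_s: 22.85
position: [0.4653, -0.0073, 0.0952]
tcp_rot: [[0.993, -0.115, 0.001], [-0.115, -0.993, -0.0], [0.001, 0.0, -1.0]]
force: [-0.2, 0.0, -3.2]
opening: 0.273
grasp_force: 30.0
```

Converted, -0.03 m / 0.5 = -0.06, -0.028 m / 0.5 = -0.056.

>>> {"fn": "play_rows", "kwargs": {
  "motion": [
    [[-0.024,0,0,0,0,0],[-0.044,0,0,0,0,0],[-0.056,0,0,0,0,0],[-0.06,0,0,0,0,0],[-0.06,0,0,0,0,0],[-0.06,0,0,0,0,0],[-0.06,0,0,0,0,0]]
  ]
}}

```text
time_s: 23.43
position: [0.4375, -0.0042, 0.0949]
tcp_rot: [[0.993, -0.115, 0.002], [-0.115, -0.993, -0.001], [0.002, 0.0, -1.0]]
force: [-0.4, -0.2, -3.1]
opening: 0.277
grasp_force: 30.0
```

```bash
python3 ov.py w13
python3 - <<'E'
from st import *
import pickle
# white-lid pixels in front of the box, from scene and side
c=cap('scene');pickle.dump(c,open('sc2.pkl','wb'));cap('side','d2.png')
for n in ('scene','side'):
    for o in ('jar_a','flap'):
        for d in finder.recognise(n,o): print(n,o,np.round(d['at'],3),'box',(R.T@(np.array(d['at'])[:2]-q)).round(3),round(d['confidence'],2))
E
```

```text
23.4333 [ 0.4375 -0.0042  0.0949] [-0.3881 -0.2187 -3.148 ] 0.27714170405063565 29.99575473368168
box frame [-0.1058  0.0001] yaw -6.581707348929308
roof edge px [ 446.8934 -298.7529]
roof edge px [ 110.7465 -297.6817]
moment [ 0.0345  0.1136 -0.0421]
23.4833 [ 0.4374 -0.0042  0.0948] [ 0.6241 -0.4675 -2.7289] 0.2716350271369951 29.995781478937715
scene jar_a [ 0.493 -0.185  0.071] box [-0.126 -0.173] 0.52
scene flap [0.687 0.092 0.125] box [0.035 0.125] 0.63
scene flap [0.65  0.082 0.1  ] box [-0.    0.11] 0.58
side jar_a [ 0.668 -0.139  0.037] box [ 0.043 -0.107] 0.73
side jar_a [ 0.495 -0.194  0.087] box [-0.123 -0.182] 0.52
side flap [ 0.629 -0.135  0.099] box [ 0.003 -0.108] 0.59
side flap [ 0.432 -0.208  0.012] box [-0.184 -0.203] 0.46
side flap [ 0.664 -0.094  0.128] box [ 0.034 -0.063] 0.23
```

The flap hangs at box x ≈ 0, and the back of the end jar sits at 43 mm, below it. Now I'll set the pusher down and release.

Converted, 0.0014 m / 0.5 = 0.0028, 0.001 m / 0.5 = 0.002.

>>> {"fn": "play_rows", "kwargs": {
  "motion": [
    [[0,0,0.001,0,0,0],[0,0,0.002,0,0,0],[0,0,0.0028,0,0,0],[0,0,0.0028,0,0,0],[0,0,0.0028,0,0,0]]
  ]
}}

```text
time_s: 24.2
position: [0.4362, -0.0039, 0.0933]
tcp_rot: [[0.993, -0.115, -0.0], [-0.115, -0.993, 0.0], [-0.0, -0.0, -1.0]]
force: [-0.2, 0.4, -2.9]
opening: 0.275
grasp_force: 30.0
```

Converted, 0.001 m / 0.5 = 0.002, 0.0006 m / 0.5 = 0.0012.

>>> {"fn": "play_rows", "kwargs": {
  "motion": [
    [[0,0,0.0006,0,0,0],[0,0,0.0012,0,0,0],[0,0,0.002,0,0,0],[0,0,0.002,0,0,0]]
  ]
}}

```text
time_s: 24.53
position: [0.4364, -0.0039, 0.093]
tcp_rot: [[0.993, -0.115, 0.0], [-0.115, -0.993, -0.0], [0.0, 0.0, -1.0]]
force: [-0.9, 0.6, 4.5]
opening: 0.274
grasp_force: 30.0
```

Converted, -0.0005 m / 0.5 = -0.001.

>>> {"fn": "play_rows", "kwargs": {
  "motion": [
    [[0,0,-0.001,0,0,0],[0,0,-0.001,0,0,0],[0,0,-0.001,0,0,0],[0,0,-0.001,0,0,0],[0,0,-0.001,0,0,0],[0,0,-0.001,0,0,0],[0,0,-0.001,0,0,0],[0,0,-0.001,0,0,0]]
  ],
  "fingers": 0.07
}}

```text
time_s: 25.2
position: [0.4363, -0.0039, 0.0928]
tcp_rot: [[0.993, -0.115, 0.0], [-0.115, -0.993, -0.0], [0.0, 0.0, -1.0]]
force: [-0.1, 0.5, 0.1]
opening: 0.768
grasp_force: 0.0
```

>>> {"fn": "play_rows", "kwargs": {
  "motion": [
    [[0,0,0,0,0,0],[0,0,0,0,0,0],[0,0,0,0,0,0],[0,0,0,0,0,0]]
  ]
}}

```text
time_s: 25.53
position: [0.4362, -0.0039, 0.0928]
tcp_rot: [[0.993, -0.115, -0.0], [-0.115, -0.993, 0.0], [-0.0, -0.0, -1.0]]
force: [-0.3, 0.4, -0.2]
opening: 0.8
grasp_force: 0.0
```

Released. Rising straight up, then one last look at the row from above and in front.

Converted, -0.19 m / 0.5 = -0.38, -0.17 m / 0.5 = -0.34.

>>> {"fn": "play_rows", "kwargs": {
  "motion": [
    [[0,0,-0.02,0,0,0],[0,0,-0.07,0,0,0],[0,0,-0.14,0,0,0],[0,0,-0.21,0,0,0],[0,0,-0.28,0,0,0],[0,0,-0.34,0,0,0],[0,0,-0.38,0,0,0],[0,0,-0.38,0,0,0]]
  ]
}}

```text
time_s: 26.2
position: [0.4388, -0.0045, 0.2871]
tcp_rot: [[0.993, -0.114, 0.01], [-0.114, -0.993, -0.003], [0.01, 0.002, -1.0]]
force: [1.0, 0.1, 0.1]
opening: 0.805
grasp_force: 0.0
```

Run:
```python
from st import *
cs={n:cap(n,'f_%s.png'%n) for n in ('scene','side','wrist')}
for n in cs:
    for o in ('jar_a','flap','pusher','salt','tin','garlic','honey_jar','candle','timer'):
        for d in finder.recognise(n,o)[:4]:
            if d['confidence']>.45: print(n,o,np.round(d['at'],3),'box',(R.T@(np.array(d['at'])[:2]-q)).round(3),round(d['confidence'],2))
# flap check: colours along the front plane, scene view, flap points vs dark below
for n in ('scene','side'):
    for y in (-.12,.12,.06):
        print(n,y,[(z,cs[n]['frame'][int(p[1]),int(p[0])].tolist()) for z in (.06,.08,.09,.1,.108) for p in [proj(cs[n],[*(q+R@[-.002,y]),z])]])
```

```text
26.2 [ 0.4388 -0.0045  0.2871] [1.0495 0.1494 0.0741] 0.8047292649888003 0.0
scene jar_a [ 0.492 -0.189  0.07 ] box [-0.126 -0.177] 0.7
scene jar_a [0.416 0.151 0.068] box [-0.241  0.151] 0.61
scene jar_a [0.693 0.077 0.017] box [0.043 0.11 ] 0.6
scene flap [ 0.621 -0.283  0.053] box [ 0.012 -0.255] 0.56
scene flap [0.648 0.082 0.1  ] box [-0.002  0.11 ] 0.55
scene pusher [ 0.507 -0.084  0.025] box [-0.124 -0.071] 0.86
scene salt [ 0.618 -0.285  0.054] box [ 0.01  -0.258] 0.74
scene tin [0.385 0.288 0.054] box [-0.288  0.284] 0.95
scene garlic [0.514 0.343 0.038] box [-0.166  0.353] 0.49
scene honey_jar [ 0.628 -0.387  0.066] box [ 0.031 -0.358] 0.92
scene timer [ 0.592 -0.486  0.037] box [ 0.007 -0.46 ] 0.55
side jar_a [ 0.492 -0.195  0.089] box [-0.126 -0.183] 0.74
side jar_a [ 0.67  -0.139  0.036] box [ 0.044 -0.107] 0.6
side flap [ 0.638 -0.04   0.101] box [ 0.002 -0.012] 0.74
side salt [ 0.61  -0.287  0.045] box [ 0.003 -0.261] 0.92
side honey_jar [ 0.619 -0.392  0.053] box [ 0.023 -0.364] 0.89
wrist jar_a [ 0.508 -0.178  0.091] box [-0.111 -0.165] 0.58
wrist jar_a [0.437 0.132 
[... 321 characters left out ...]
6, 16]), (0.09, [14, 16, 15]), (0.1, [19, 18, 21]), (0.108, [10, 10, 10])]
scene 0.12 [(0.06, [96, 78, 69]), (0.08, [97, 74, 46]), (0.09, [100, 75, 45]), (0.1, [88, 69, 41]), (0.108, [95, 69, 31])]
scene 0.06 [(0.06, [55, 60, 63]), (0.08, [55, 61, 65]), (0.09, [53, 60, 63]), (0.1, [54, 62, 65]), (0.108, [53, 60, 65])]
side -0.12 [(0.06, [114, 91, 67]), (0.08, [127, 100, 69]), (0.09, [125, 98, 67]), (0.1, [129, 101, 69]), (0.108, [100, 78, 50])]
side 0.12 [(0.06, [84, 87, 89]), (0.08, [129, 100, 68]), (0.09, [123, 97, 66]), (0.1, [118, 93, 64]), (0.108, [89, 70, 49])]
side 0.06 [(0.06, [76, 73, 70]), (0.08, [74, 71, 70]), (0.09, [124, 115, 100]), (0.1, [112, 89, 61]), (0.108, [153, 120, 83])]
```

The flap shows as wood down to 80 mm at the front plane, so it is shut. Both end jars sit 43–44 mm deep, and no bystander has moved beyond the finder's error; the timer and garlic were each seen in one final picture only. Handing in.

```bash
python3 -c "
from h import *
print(bot.hand_in())"
```

```text
the job is handed in; nothing more can be done
None
```

The job is handed in: all five jars were pushed in one straight line through the flap until they stopped at the rail (about 12 N at the wrist), the flap is shut behind them, and the pusher is standing on the worktop about 10 cm in front of the box.

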